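Ready a cup and hold the damp chest's sprung lid

ROBOT

A 6-joint arm with a two-finger parallel gripper is mounted at the origin on the work surface. World frame = base frame: x ahead of the robot, y to its left, z up, the work surface at z = 0. Lengths are in m, angles in rad, forces in N, time in s.
With the tool pointing down it reaches from about 0.35 to 0.8 m from the base axis. Payload 7.3 kg.
Tool frame: the origin (TCP) lies between the finger pads; the fingertips stand 25 mm ahead of it and the grasp point (between the pads) lies 6 mm ahead of it (r.tip_extent is the distance from the TCP to the fingertips, in m); z points along the fingers, y is the line along which they close (so a half turn about z gives the same grasp; the last joint's range is limited). The gripper opens to 85 mm and grips with 20 to 120 N. Pads are 22 mm wide; open, the fingers measure 114 mm over their backs; the gripper's body (76 mm by 85 mm) begins 54 mm behind the grasp point. The pads swing forward as they close: fully open they stand 13 mm farther back than shut.
Start: joints at [1.168, 0.342, 1.524, -0, 1.275, -0.146], TCP at [0.133, 0.508, 0.256] pointing down, gripper open.
Joint ranges: [-2.53, 2.53], [-0.77, 2.02], [0.04, 2.7], [-1, 4.14], [0.28, 2.66], [-3.11, 3.11]. Speed limits (rad/s): [2.57, 2.57, 3.14, 3.14, 3.14, 3.14].

INTERFACE

Orientations are given as a unit quaternion [x, y, z, w].
In Python, from workcell import r, command_gripper, optics gives the robot as it stands. The module is installed in compiled form; this text tells all that it offers. Calls block until the motion is done:
- r.reach(position, orientation): joint-space move of the TCP to a pose.
- r.move_straight(position, orientation=None, speed=0.15, max_force=None): straight line of the TCP; orientation=None keeps the orientation; speed is the mean speed in m/s. With max_force (N) it stops when the force on the tool has changed by that much, and returns True; else False.
- r.movej(angles): joint-space move.
- command_gripper(opening, force=None): finger opening in m; force is the grip in N (None keeps the last); returns when the fingers have stopped.
- r.hold(seconds).
- r.solve_ik(position, orientation): joint angles nearest the present ones, or None.
- r.read_state(): the state.
- optics.get_image(name): name is "side" or "top"; returns (picture, depth): 420x560x3 uint8, red, green, blue; 420x560 float32, m along the optical axis (not along the pixel's ray), 0 where there is no reading.
- optics.camera_model(name): a dict with "K" (3x3 intrinsics, pixels), "k1" (the pictures are not rectified: a ray, as slopes to the right and down, at radius r is drawn at 1 + k1 r^2 times it, then the intrinsics apply), "R" (3x3) and "t" (3): a world point X has camera coordinates R X + t. Camera axes: x right, y down, z forward; pixel columns grow to the right and rows downward; lengths in m; the calibration is good to about 2 mm. A picture is of the moment at which its call begins. camera_model takes no time and is no camera call.
A pose or a line that the arm cannot do raises r.PlanningError and nothing moves.
- r.finish_job(): hands the job in; it is judged then, once.
The state is a dict: "time_s": time; "joint_positions": joint angles; "dq": joint speeds; "tau": joint torques, N m; "eef_pos": TCP position; "eef_rot": TCP orientation; "contact_force": force on the tool from outside, world axes, zero at the start; "torque": the same for the moment, N m; "grip_width": finger opening in m; "grip_force": force on a finger pad.
Only numpy, scipy, OpenCV 4.12 (cv2) and the standard library are available. Lean on these libraries where they do the work, as an engineer would, in place of code of your own. Each camera call takes 0.05 s, during which the arm holds its last target. There are 200 camera calls.

TASK

Take the top cup off the nested pile and stand it gently, upright, in the middle of the banding wheel, ready for me to put away in the damp chest; leave the rest of the pile and everything else as it is. Then take the chest's lid by its bar, raise it a little past its balance point to be sure the spring takes over, without letting it fly open, and ease it back. Finish while still holding the lid still with the fingers a few degrees below the balance point, where it would fall shut if let go, so that I can reach in.

Things in the scene. Friction and masses are not known exactly. Their poses are not given: they have to be found in the camera images.
- cup_top: Top cup of a nested pile of three identical white cups. Each 60 mm high: solid foot 46 to 50 mm wide up to 30 mm, then a straight band 62 mm wide from 30 mm to the rim at 60 mm, hollow 55 mm wide, 28 mm deep. Each foot stands loosely in the cup below, 32 mm higher than it, so only the bands show (they do not touch). 90 to 180 g. Origin: centre of the underside, z up
- cup_middle: The middle cup of the pile, same shape; stays in the pile
- cup_bottom: The bottom cup of the pile, same shape, standing on the table; stays where it is
- wheel: Potter's banding wheel: a flat round aluminium disc, 150 mm across, on a short dark pedestal, fixed to the table and not turning. Its top face is 70 mm above the table. Origin: on the table under its centre
- wheel_top (a point): Centre of the wheel's top face, where the cup is to stand
- chest: Damp chest: an open plywood box 200 mm deep (its x), 260 mm wide (its y), 100 mm high, fixed to the table. Its x axis points from its front (robot side) to its back. Closed by the lid. Origin: centre of its underside
- lid (a joint): Angle of the grey lid (200 x 260 x 12 mm, 0.95 kg), rad: 0 closed and level, grows upward, stop at 1.5. Hinged on the chest's back upper edge. A spring carries most of it: BELOW 0.90 rad (52 degrees) it falls shut if let go, ABOVE 0.90 it springs open. This balance point is always 0.90. Lift at the bar at most 1.5 N, some tenths of a newton near balance, little friction: go by the angle
- lid_hinge (a point): Middle of the hinge line, at half the lid's thickness; the hinge line runs along the chest's y, 100 mm behind the chest's centre
- lid_bar (a point): Middle of the lid's round steel grip bar, 14 mm thick, along the chest's y, on two arms (112 mm free between them). Its centre is 250 mm from the hinge line, 50 mm in front of the lid's edge (43 mm gap), 106 mm above the table when closed. Pinch it from above, fingers before and behind; it turns in a light pinch as it swings on its circle, up and to the back
- glaze_jar: Bystander: grey jar with white cap, 60 mm wide, 75 mm high; loose, to be left alone. Origin under its centre
- slip_bottle: Bystander: grey bottle with white cap, 50 mm wide, 120 mm high; loose, to be left alone. Origin under its centre
- brush_pot: Bystander: terracotta pot of brushes, 76 mm wide, 230 mm high with brushes; loose, to be left alone. Origin under its centre
- bulb_form: Bystander: bulb-shaped white form, 80 mm wide, 118 mm high; loose, to be left alone. Origin under its centre
- modelling_tool: Bystander: spatula 190 mm long, lying flat; origin under its middle; loose, to be left alone
- mixing_bowl: Bystander: white bowl 130 mm wide, 60 mm high; loose, to be left alone. Origin under its centre
- black_jar: Bystander: glass jar with black cap, 64 mm wide, 60 mm high; loose, to be left alone. Origin under its centre
There are look-alikes about, which are no part of the job. Leave any green look-alike of the wheel alone.

How it is judged:
On the way, in this order (a step that is already met when the one before it is completed fails the run):
1. the top cup stands upright in the middle of the wheel, let go (horizontal distance between cup_top and wheel_top below 0.035 m and z of cup_top in the frame of wheel_top between -0.005 and 0.005 m and angle between cup_top's own z axis and vertical below 0.12 rad and contact force between each of the arm, the fingers and cup_top below 0.1 N and linear speed of cup_top below 0.03 m/s), for 0.2 s.
2. the lid is held by the fingers past its balance point (above 0.93 rad) (value of joint lid above 0.93 rad and contact force between the fingers and lid above 0.15 N), for 0.2 s.
At the end, for the whole second after the job is handed in: Lid still, 0.66 to 0.885 rad (1 to 14 degrees below its 0.90 balance), held by the fingers (over 0.15 N), touching nothing loose; top cup upright on the wheel, within 35 mm of its centre, let go; middle cup still nested upright in the bottom one (all of step 1 and angle between each of cup_middle, cup_bottom's own z axis and vertical below 0.15 rad and z of cup_middle in the frame of cup_bottom between 0.028 and 0.036 m and horizontal distance between cup_middle and cup_bottom below 0.01 m and value of joint lid between 0.66 and 0.885 rad and velocity of joint lid between -0.05 and 0.05 rad/s and contact force between the fingers and lid above 0.15 N and contact force between lid and cup_top below 0.05 N and contact force between lid and cup_middle below 0.05 N and contact force between lid and cup_bottom below 0.05 N and contact force between lid and glaze_jar below 0.05 N and contact force between lid and slip_bottle below 0.05 N and contact force between lid and brush_pot below 0.05 N and contact force between lid and bulb_form below 0.05 N and contact force between lid and modelling_tool below 0.05 N and contact force between lid and mixing_bowl below 0.05 N and contact force between lid and black_jar below 0.05 N); the arm keeps its last pose, push and grip.
It fails at once if the lid flies open (beyond 1.25 rad) (value of joint lid above 1.25 rad).
It fails at once if the lid is let slam (falls faster than 2 rad/s) (velocity of joint lid below -2 rad/s).
It fails at once if the top cup is dropped (falls free faster than 0.7 m/s) (linear speed of cup_top above 0.7 m/s and contact force between the fingers and cup_top below 0.1 N).
It fails at once if the rest of the pile or a bystander is displaced by more than 30 mm (distance of any of cup_middle, cup_bottom, glaze_jar, slip_bottle, brush_pot, bulb_form, modelling_tool, mixing_bowl, black_jar from where it was at the start of the episode above 0.03 m).
It also fails if it takes over 59 s, if anything falls off the work surface, if the arm or the gripper's body presses on something with over 40 N, if the wrist force passes 120 N, or if a joint passes its speed limit or range.

## Working session

There is one attempt and no reset: what is moved stays moved. The work goes in short steps, each a Python script; the robot and the scene stay as the last script left them, time stands still between calls to the robot, and variables do not carry over. Pictures are saved under pics/ and viewed, at most 10 in all, crops included, and the job is handed in when it is done.

```bash
mkdir -p pics; cat > h.py <<'E'
import numpy as np, cv2
from workcell import r, command_gripper, optics
def grab(n):
    p,d=optics.get_image(n); np.savez(f'{n}.npz',p=p,d=d); return p,d
def load(n):
    z=np.load(f'{n}.npz'); return z['p'],z['d']
def rays(n,uv):
    m=optics.camera_model(n); K=np.array(m['K']); uv=np.asarray(uv,float).reshape(-1,2)
    s=np.c_[(uv[:,0]-K[0,2])/K[0,0],(uv[:,1]-K[1,2])/K[1,1]]
    x=s.copy()
    for _ in range(20): x=s/(1+m['k1']*(x**2).sum(1,keepdims=True))
    return np.c_[x,np.ones(len(x))],np.array(m['R']),np.array(m['t'])
def at_depth(n,uv,d):
    x,R,t=rays(n,uv); return (x*np.reshape(d,(-1,1))-t)@R
def at_z(n,uv,z):
    x,R,t=rays(n,uv); o=-R.T@t; v=x@R; return o+v*((z-o[2])/v[:,2])[:,None]
def cloud(n):
    p,d=load(n); h,w=d.shape; u,v=np.meshgrid(np.arange(w),np.arange(h))
    P=at_depth(n,np.c_[u.ravel(),v.ravel()],d.ravel()).reshape(h,w,3); P[d==0]=np.nan; return p,P
def px(n,X):
    m=optics.camera_model(n); c=np.asarray(X).reshape(-1,3)@np.array(m['R']).T+np.array(m['t']); s=c[:,:2]/c[:,2:]
    s=s*(1+m['k1']*(s**2).sum(1,keepdims=True)); K=np.array(m['K']); return s*[K[0,0],K[1,1]]+K[:2,2]
E
python3 - <<'E'
from h import *
for n in('top','side'):
    p,d=grab(n); cv2.imwrite(f'pics/{n}0.png',p[:,:,::-1])
    m=optics.camera_model(n); print(n,m, -np.array(m['R']).T@np.array(m['t']), (d==0).mean())
s=r.read_state(); print(s['time_s'],s['eef_pos'],s['eef_rot'],s['grip_width'],r.tip_extent)
E
```

```text
top {'K': array([[480.98025219,   0.        , 277.15101907],
       [  0.        , 480.98025219, 214.51339604],
       [  0.        ,   0.        ,   1.        ]]), 'k1': -0.16982819903219162, 'R': array([[-0.02884393, -0.99957897, -0.00314715],
       [-0.99846905,  0.02896028, -0.04712596],
       [ 0.04719726,  0.00178303, -0.998884  ]]), 't': array([-0.05053934,  0.56299606,  1.40442907])} [ 0.49439118 -0.06932672  1.42923439] 0.0039880952380952385
side {'K': array([[470.45522253,   0.        , 282.1655026 ],
       [  0.        , 470.45522253, 206.81667586],
       [  0.        ,   0.        ,   1.        ]]), 'k1': 0.02377578207230852, 'R': array([[ 0.93976477, -0.34111887, -0.02191104],
       [-0.23444818, -0.59659148, -0.76753675],
       [ 0.24874933,  0.726441  , -0.64063035]]), 't': array([-0.55063472,  0.19079382,  1.40111937])} [ 0.21367088 -1.09183648  1.03197588] 0.010437925170068028
0.1 [0.13319144 0.5074814  0.25569092] [ 1.28020782e-01  9.91771244e-01 -6.71375103e-04 -1.69897720e-04] 0.0854623606945105 0.025
```

View pics/top0.png

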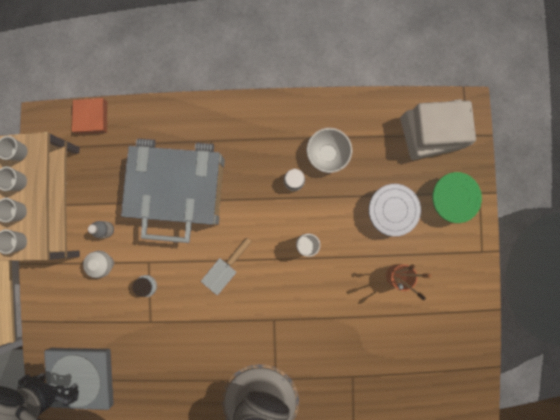

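View pics/side0.png

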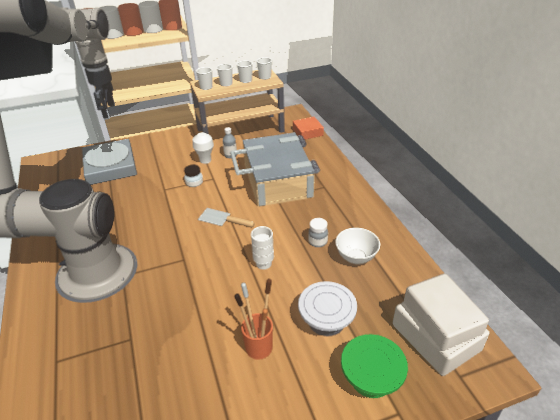

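Top view: the pile is at (308,245), with an open rim on top. Its look-alikes are the glaze jar (295,179), black jar (144,287), bulb form (97,264) and the shelf cups at the left edge (x≈10). The wheel is the silver disc at (395,210); its look-alikes are the green disc (457,198) and the grey disc on a slab (75,380). The lid bar is at (166,239).
Side view: pile (262,247) with stacked bands, wheel (327,306), bar (235,160).

```bash
cat > m.py <<'E'
from h import *
def med(P,m): return np.nanmedian(P[m],0)
for n,c in (('top',(308,245)),('side',(262,235))):
    p,P=cloud(n)
    Z=P[...,2]; g=np.mgrid[0:420,0:560]; near=np.hypot(g[1]-c[0],g[0]-c[1])<30
    m=near&(Z>0.112)&(Z<.15); print(n,'pile',m.sum(),np.nanpercentile(Z[near],[90,95,98]),np.nanmin(P[m],0),np.nanmax(P[m],0))
    e=cv2.minEnclosingCircle(np.argwhere(m)[:,::-1].astype(np.float32)); print(e, at_z(n,e[0],.124))
    c={'top':(395,210),'side':(327,306)}[n]; near=np.hypot(g[1]-c[0],g[0]-c[1])<40
    m=near&(Z>.055)&(Z<.085); print('wheel',m.sum(),med(P,m),np.nanmin(P[m],0),np.nanmax(P[m],0))
    k=max(cv2.findContours(m.astype(np.uint8),0,1)[0],key=len); e=cv2.fitEllipse(k); Q=at_z(n,k[:,0],med(P,m)[2])
    print(e, 'circ',cv2.minEnclosingCircle(Q[:,:2].astype(np.float32)), Q[:,:2].mean(0))
    # chest lid: 
    X=P[...,0];Y=P[...,1]
    m=(Z>.085)&(Z<.13)&(X>.4)&(X<.75)&(Y>.05)&(Y<.45)
    c={'top':(166,200),'side':(270,165)}[n]; m&=np.hypot(g[1]-c[0],g[0]-c[1])<75
    print('lid',m.sum(),med(P,m),cv2.minAreaRect(P[m][:,:2].astype(np.float32)))
    img=cv2.resize(p[:,:,::-1],None,fx=1,fy=1)
    crop=(slice(205,285),slice(270,350)) if n=='top' else (slice(200,290),slice(220,310))
    c2={'top':(slice(130,255),slice(110,235)),'side':(slice(120,215),slice(220,330))}[n]
    a=cv2.resize(img[crop],(400,400),interpolation=2); b=cv2.resize(img[c2],(400,400),interpolation=2)
    cv2.imwrite(f'c_{n}.png',np.hstack([a,b]))
a=[cv2.imread(f'c_{n}.png') for n in('top','side')]
cv2.imwrite('pics/crop.png',cv2.resize(np.vstack(a),(600,600)))
E
python3 m.py
```

```text
top pile 100 [0.09606915 0.10039571 0.12371933] [ 0.44096732 -0.18102611  0.11308293] [ 0.50098217 -0.12081402  0.13018444]
((308.7268981933594, 244.75210571289062), 11.379788398742676) [[ 0.47151819 -0.15022515  0.124     ]]
wheel 2144 [ 0.56330963 -0.4020067   0.07049497] [ 0.48992916 -0.52314333  0.05709543] [ 0.63737619 -0.32779994  0.07889734]
((394.1716003417969, 209.60220336914062), (50.779205322265625, 51.68310546875), 171.03762817382812) circ ((0.5633528232574463, -0.40236228704452515), 0.07631384581327438) [ 0.56283095 -0.40184673]
lid 7038 [0.64116462 0.22302501 0.11352918] ((0.6315321922302246, 0.2680891752243042), (0.3402957320213318, 0.27041134238243103), 83.70283508300781)
side pile 191 [0.10360861 0.11729773 0.12418987] [ 0.44120235 -0.18327229  0.11207234] [ 0.50281199 -0.11680211  0.13050279]
((261.6428527832031, 234.5), 10.932642936706543) [[ 0.47083659 -0.15550769  0.124     ]]
wheel 2332 [ 0.56047987 -0.41315031  0.07128043] [ 0.4883386  -0.48232671  0.05548071] [ 0.63801078 -0.32902946  0.07977723]
((327.5649719238281, 305.80517578125), (49.37656784057617, 58.26766586303711), 99.65708923339844) circ ((0.5619940161705017, -0.4096624553203583), 0.07960353791713715) [ 0.56079691 -0.41122831]
lid 3241 [0.62888724 0.20408657 0.11405246] ((0.5787597894668579, 0.2655116319656372), (0.342085063457489, 0.3689574599266052), 0.012719569727778435)
```

View pics/crop.png

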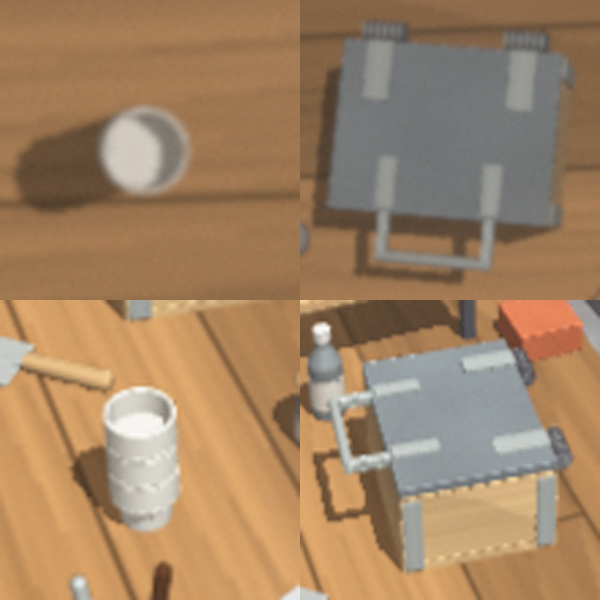

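The crop confirms the choice: the pile has three bands with a hollow rim on top, at about (0.471, -0.151) with rim z of 0.124, and both views agree. The wheel is at about (0.563, -0.403, 0.070). Next I'll measure the bar, the chest yaw and the pot's clearance.

```bash
python3 - <<'E'
from h import *
for n,c in (('top',(172,186)),('side',(278,158))):
    p,P=cloud(n); Z=P[...,2]; X=P[...,0]; Y=P[...,1]
    m=((Z>.098)&(Z<.125)&(abs(X-.64)<.2)&(abs(Y-.2)<.2)).astype(np.uint8)
    # plate: opened mask, bar: rest connected
    op=cv2.morphologyEx(m,cv2.MORPH_OPEN,np.ones((11,11),np.uint8)); _,l,st,ce=cv2.connectedComponentsWithStats(op)
    k=l==1+np.argmax(st[1:,4]); Q=P[k]; R=cv2.minAreaRect(Q[:,:2].astype(np.float32))
    print(n,'plate',k.sum(),np.nanmedian(Z[k]),R,Q[:,:2].mean(0))
    ax=np.deg2rad(R[2]); cand=[ax+i*np.pi/2 for i in range(-4,4)]; yaw=min(cand,key=abs)
    ux=np.array([np.cos(yaw),np.sin(yaw)]); uy=np.array([-ux[1],ux[0]]); C=np.array(R[0])
    D=P[...,:2]-C; a=D@ux; b=D@uy
    bm=(a<-.130)&(a>-.18)&(abs(b)<.056)&(Z>.085)&(Z<.13); B=P[bm]
    f=cv2.fitLine(B[:,:2].astype(np.float32),cv2.DIST_HUBER,0,.01,.01).ravel()
    print(' yaw',yaw,'bar n',bm.sum(),'a',np.median(a[bm]),'z pct',np.percentile(B[:,2],[20,50,80]),'mid',C+ux*np.median(a[bm]),'dir',f[:2],f[2:])
    fb=(a<-.12)&(a>-.18)&(abs(b)<.1)&(Z>.085)&(Z<.13); print(' b range',np.percentile(b[fb],[1,99]))
    h=(Z>.09)&(abs(X-.4)<.13)&(abs(Y+.42)<.16)&(X>.2)&(Z<.3)
    if h.any(): print(' pot',h.sum(),np.percentile(P[h],[1,50,99],axis=0).round(3))
    w=(Z>.066)&(Z<.08)&(np.hypot(X-.563,Y+.404)<.1); H=P[w][:,:2].astype(np.float32); print(' wheel',cv2.minEnclosingCircle(H),H.mean(0),np.percentile(H,[1,99],axis=0).mean(0))
# reach check
from scipy.spatial.transform import Rotation as T
s=r.read_state(); print(T.from_quat(s['eef_rot']).as_matrix().round(2).tolist())
E
```

```text
top plate 6569 0.11356316317861886 ((0.6616195440292358, 0.22761128842830658), (0.2606799900531769, 0.22445690631866455), 83.69893646240234) [0.65328424 0.22475119]
 yaw -0.10997430510844053 bar n 207 a -0.16222459564037023 z pct [0.10992107 0.11289212 0.11592828] mid [0.50037496 0.24541589] dir [0.08593813 0.99630046] [0.5003836  0.24545781]
 b range [-0.06691665  0.06680889]
 pot 286 [[ 0.329 -0.46   0.09 ]
 [ 0.365 -0.423  0.162]
 [ 0.414 -0.375  0.237]]
 wheel ((0.5640625357627869, -0.40313920378685), 0.07579006254673004) [ 0.56313115 -0.40165666] [ 0.56341365 -0.40160713]
side plate 2351 0.11463037162184299 ((0.6567397713661194, 0.22587841749191284), (0.26879221200942993, 0.21787017583847046), 84.68431854248047) [0.65166472 0.21078406]
 yaw -0.09277614342092688 bar n 85 a -0.15641730136735899 z pct [0.11107327 0.11363973 0.11581118] mid [0.50099516 0.2403694 ] dir [0.10620134 0.99434465] [0.49957448 0.22615139]
 b range [-0.06734534  0.07108084]
 pot 576 [[ 0.327 -0.465  0.091]
 [ 0.363 -0.415  0.174]
 [ 0.413 -0.381  0.236]]
 wheel ((0.5624381303787231, -0.40597450733184814), 0.07751628011465073) [ 0.5617505  -0.40947014] [ 0.56233551 -0.40708692]
[[-0.97, 0.25, -0.0], [0.25, 0.97, -0.0], [0.0, -0.0, -1.0]]
```

```bash
cat >> h.py <<'E'
from scipy.spatial.transform import Rotation as T
def q(phi):
    a,b=np.cos(phi),np.sin(phi); return T.from_matrix(np.array([[-b,a,0],[a,b,0],[0,0,-1]]).T).as_quat()
PILE=np.array([.471,-.151]); WHEEL=np.array([.563,-.403]); BAR=np.array([.500,.245,.106]); YAW=-.095
def st(): 
    s=r.read_state(); print(round(s['time_s'],2),s['eef_pos'].round(4),'w',round(s['grip_width'],4),'gf',np.round(s['grip_force'],1),'F',np.round(s['contact_force'],2),'ext',r.tip_extent); return s
E
python3 - <<'E'
from h import *
r.reach([*PILE,.25],q(-.3)); print(r.read_state()['joint_positions'])
command_gripper(.074,20); st()
print(r.move_straight([*PILE,.128],speed=.12,max_force=6)); st()
p,d=grab('side'); c=px('side',[*PILE,.12])[0].astype(int)
p2,d2=grab('top')
a=cv2.resize(p[c[1]-45:c[1]+45,c[0]-50:c[0]+50,::-1],(600,540),interpolation=2); cv2.imwrite('pics/grasp.png',a); print(c)
E
```

```text
[-4.64010174e-01  2.91866823e-01  1.61527536e+00  2.26163994e-04
  1.23452675e+00 -1.65303961e-01]
2.99 [ 0.4711 -0.1507  0.25  ] w 0.0739 gf 0.0 F [0.4  0.59 0.29] ext 0.025
False
4.16 [ 0.4714 -0.1512  0.1286] w 0.0743 gf 0.0 F [-0.3   0.13  0.96] ext 0.025
[261 234]
```

View pics/grasp.png

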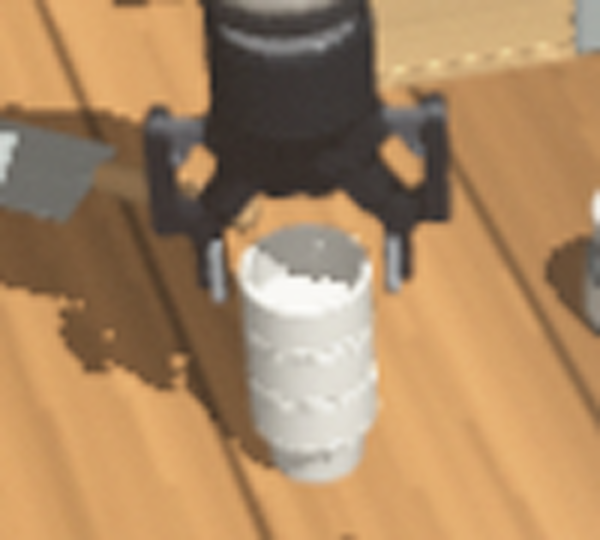

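The tips sit at about (218,300) and (392,290), roughly 12 mm below the rim. The band seam is near row 340, so I can go about 9 mm lower and stay on the top band.

```bash
python3 - <<'E'
from h import *
r.move_straight([*PILE,.1195],speed=.05,max_force=6)
command_gripper(.05,25); s=st()
x=s['eef_pos']; r.move_straight([*x[:2],x[2]+.05],speed=.06); st()
r.move_straight([*x[:2],.245],speed=.15); st()
p,d=grab('side'); cv2.imwrite('pics/lift.png',p[120:300,170:400,::-1].repeat(3,0).repeat(3,1))
for n,c in (('side',(262,250)),('top',(308,245))):
    p,P=cloud('side')
g=np.mgrid[0:420,0:560]; Z=P[...,2]
m=(abs(P[...,0]-.471)<.045)&(abs(P[...,1]+.151)<.045)
print('pile top z',np.sort(Z[m&(Z<.14)])[-8:]); k=m&(Z<.3)&(Z>.14)&(p.min(2)>150); print('cup',k.sum(),np.percentile(P[k],[2,98],axis=0))
E
```

```text
4.84 [ 0.471  -0.151   0.1198] w 0.0617 gf 27.5 F [-0.84  1.    4.48] ext 0.025
5.83 [ 0.4707 -0.1509  0.1694] w 0.0611 gf 27.6 F [ 0.63  0.77 -1.53] ext 0.025
6.48 [ 0.4705 -0.1508  0.2441] w 0.0611 gf 27.7 F [-0.02  0.32 -2.28] ext 0.025
pile top z [0.09569937 0.09580374 0.0958597  0.09594071 0.09610202 0.09694706
 0.09822704 0.09880657]
cup 362 [[ 0.43556696 -0.18244055  0.19289218]
 [ 0.50084033 -0.1253922   0.25387535]]
```

View pics/lift.png

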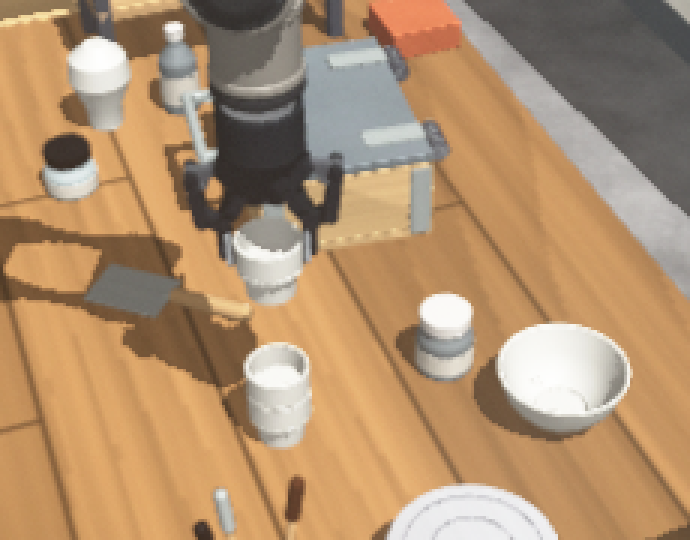

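One cup hangs upright in the fingers (268,255), and the two-cup pile still stands (280,390). Next I'll place the cup.

```bash
python3 - <<'E'
from h import *
r.move_straight([*WHEEL,.24],speed=.2)
r.move_straight([*WHEEL,.135],speed=.12)
print(r.move_straight([*WHEEL,.122],speed=.02,max_force=2.5)); s=st()
command_gripper(.080,20); r.hold(.2); st()
x=r.read_state()['eef_pos']; r.move_straight([*WHEEL,.26],speed=.12); st()
for n in('top','side'):
    p,d=grab(n); p,P=cloud(n); Z=P[...,2]
    m=(np.hypot(P[...,0]-WHEEL[0],P[...,1]-WHEEL[1])<.06)&(Z>.118)&(Z<.145); print(n,m.sum(),np.percentile(Z[m],[50,95]),np.percentile(P[m],[1,99],axis=0).mean(0))
p=load('side')[0]; cv2.imwrite('pics/place.png',p[180:380,180:420,::-1].repeat(3,0).repeat(3,1))
E
```

```text
True
9.55 [ 0.563  -0.403   0.1258] w 0.0612 gf 28.2 F [-0.88  0.65  5.88] ext 0.025
10.07 [ 0.5625 -0.4026  0.1244] w 0.0797 gf 0.0 F [0.1  0.19 0.19] ext 0.025
11.35 [ 0.5627 -0.4028  0.2589] w 0.0798 gf 0.0 F [ 0.29  0.31 -0.55] ext 0.025
top 74 [0.12845583 0.13355561] [ 0.56583369 -0.39780224  0.12683968]
side 238 [0.1280898 0.1330355] [ 0.56335712 -0.40348866  0.12622922]
```

View pics/place.png

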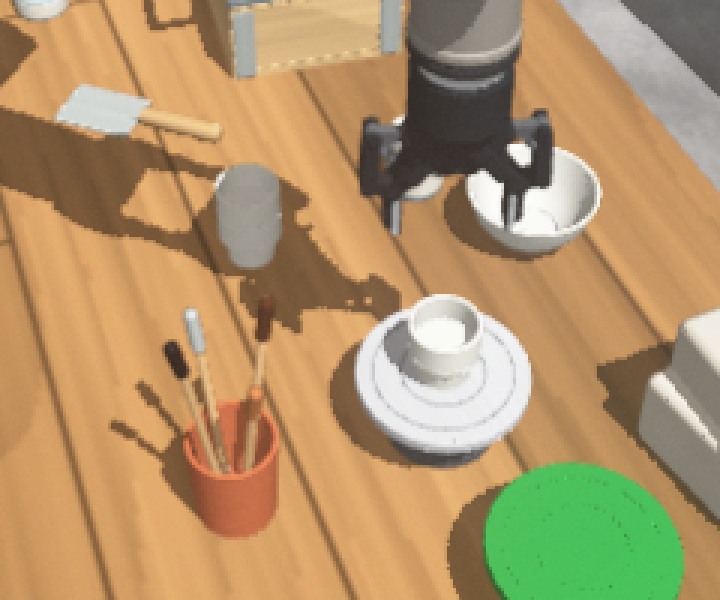

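The cup stands upright at the centre of the wheel: (445,340) in the crop, rim z about 0.13, offset a few mm. Everything else is undisturbed. Next is the lid bar.

```bash
python3 - <<'E'
from h import *
Q=q(YAW)
r.reach([*BAR[:2],.25],Q); print(r.read_state()['joint_positions'].round(2))
command_gripper(.045,20); st()
print(r.move_straight([*BAR[:2],.114],speed=.08,max_force=5)); st()
command_gripper(.005,20); r.hold(.2); st()
p,d=grab('side'); cv2.imwrite('pics/bar.png',p[110:230,180:340,::-1].repeat(4,0).repeat(4,1))
E
```

```text
[ 0.32  0.41  1.45 -0.    1.29  0.41]
14.2 [0.5001 0.2449 0.25  ] w 0.0446 gf 0.0 F [-0.15 -0.18  0.45] ext 0.025
False
16.05 [0.5002 0.2451 0.1144] w 0.0449 gf 0.0 F [ 0.41  0.04 -0.26] ext 0.025
16.62 [0.5    0.245  0.1141] w 0.0132 gf 20.2 F [-0.39  0.48  1.89] ext 0.025
```

View pics/bar.png

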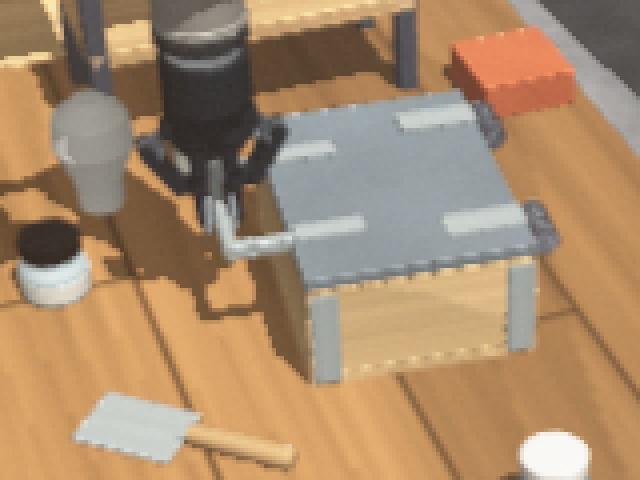

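The bar is pinched at about (220,205), width 13 mm with low side force. I'll raise it halfway, check, then go on.

```bash
cat >> h.py <<'E'
U=np.array([np.cos(YAW),np.sin(YAW),0]); G0=np.array([.5,.245,.114])
def goal(t): return G0+.25*(1-np.cos(t))*U+.25*np.sin(t)*np.array([0,0,1])
def swing(a,b,speed=.06,n=None):
    for t in np.linspace(a,b,n or max(2,int(abs(b-a)/.12)+1))[1:]: r.move_straight(goal(t),q(YAW),speed=speed)
def lidangle(n):
    grab(n); p,P=cloud(n); H=np.array([.749,.221,.106]); D=P-H; a=-D@U; b=D@np.array([-U[1],U[0],0]); z=D[...,2]
    rr=np.hypot(a,z); m=(rr>.06)&(rr<.195)&(abs(b)<.12)&(z>.03)&(a>.02); 
    f=cv2.fitLine(np.c_[a[m],z[m]].astype(np.float32),cv2.DIST_HUBER,0,.01,.01).ravel(); return m.sum(),float(np.arctan2(*((f[1],f[0]) if f[0]>0 else (-f[1],-f[0])))),np.median(np.arctan2(z[m],a[m]))
E
python3 - <<'E'
from h import *
swing(0,.5,.08); s=st(); print(goal(.5)); print(lidangle('top'),lidangle('side'))
E
```

```text
18.84 [0.5337 0.2413 0.2327] w 0.013 gf 20.5 F [ 17.26  -0.62 -11.47] ext 0.025
[0.53046636 0.24209696 0.23385638]
(np.int64(3366), 0.5039928555488586, np.float64(0.5744726525180681)) (np.int64(1047), 0.5006198883056641, np.float64(0.5820451150164939))
```

The cameras confirm 0.50 rad, but there is a pull of about 20 N towards the hinge, so my arc is a few mm too wide. I'll null the radial force step by step.

```bash
cat >> h.py <<'E'
import json,os
def cswing(ts,speed=.06,k=.00015):
    o=json.load(open('o.json')) if os.path.exists('o.json') else 0.
    for t in ts:
        e=np.cos(t)*U-np.sin(t)*np.array([0,0,1])
        r.move_straight(goal(t)+o*e,q(YAW),speed=speed)
        s=r.read_state(); f=s['contact_force']@e; d=s['eef_pos']-goal(t); o=float(np.clip(o+k*f,-.015,.015))
        print('t %.3f rad F %.1f o %.4f d.e %.4f d.tan %.4f'%(t,f,o,d@e,d@(np.sin(t)*U+np.cos(t)*np.array([0,0,1]))))
    json.dump(o,open('o.json','w'))
E
python3 - <<'E'
from h import *
cswing([.5]*3+[.57,.64,.71,.78]); r.hold(.1); st(); print(lidangle('top'),lidangle('side'))
E
```

```text
t 0.500 rad F 20.1 o 0.0030 d.e 0.0035 d.tan 0.0002
t 0.500 rad F 6.8 o 0.0040 d.e 0.0036 d.tan -0.0008
t 0.500 rad F 0.5 o 0.0041 d.e 0.0037 d.tan -0.0005
t 0.570 rad F 0.6 o 0.0042 d.e 0.0039 d.tan 0.0009
t 0.640 rad F 1.1 o 0.0044 d.e 0.0040 d.tan 0.0009
t 0.710 rad F 0.7 o 0.0045 d.e 0.0041 d.tan 0.0008
t 0.780 rad F 0.6 o 0.0046 d.e 0.0042 d.tan 0.0009
21.52 [0.5753 0.2369 0.2874] w 0.0133 gf 20.5 F [-0.26 -6.27 -1.69] ext 0.025
(np.int64(2283), 0.7746111154556274, np.float64(0.8522436437159893)) (np.int64(688), 0.776362955570221, np.float64(0.8599332115818829))
```

```bash
python3 - <<'E'
from h import *
cswing([.84,.9,.95,.985]); r.hold(.5); st(); a=lidangle('top'),lidangle('side'); print(a)
assert a[0][1]>.945, 'not far enough'
cswing([.93,.87,.82,.785],speed=.04); r.hold(.3); st(); print(lidangle('top'),lidangle('side'))
p=load('side')[0]; cv2.imwrite('pics/end.png',p[100:360,140:440,::-1].repeat(2,0).repeat(2,1))
E
```

```text
t 0.840 rad F 0.1 o 0.0046 d.e 0.0042 d.tan 0.0009
t 0.900 rad F 0.3 o 0.0046 d.e 0.0042 d.tan 0.0009
t 0.950 rad F 0.6 o 0.0047 d.e 0.0042 d.tan 0.0008
t 0.985 rad F -0.3 o 0.0047 d.e 0.0043 d.tan 0.0009
23.56 [0.614  0.2331 0.3191] w 0.0136 gf 20.2 F [-0.53 -6.49 -1.18] ext 0.025
((np.int64(1453), 0.9774020910263062, np.float64(1.0502861002356847)), (np.int64(351), 0.9743523001670837, np.float64(1.0662005655758084)))
t 0.930 rad F 1.5 o 0.0049 d.e 0.0041 d.tan 0.0011
t 0.870 rad F 0.0 o 0.0049 d.e 0.0042 d.tan 0.0012
t 0.820 rad F 0.4 o 0.0050 d.e 0.0043 d.tan 0.0012
t 0.785 rad F -0.8 o 0.0048 d.e 0.0043 d.tan 0.0011
25.78 [0.5767 0.2372 0.2885] w 0.0133 gf 20.7 F [-0.75 -5.15  1.3 ] ext 0.025
(np.int64(2259), 0.777282178401947, np.float64(0.8594320255272311)) (np.int64(682), 0.7781460285186768, np.float64(0.8659167190880371))
```

View pics/end.png

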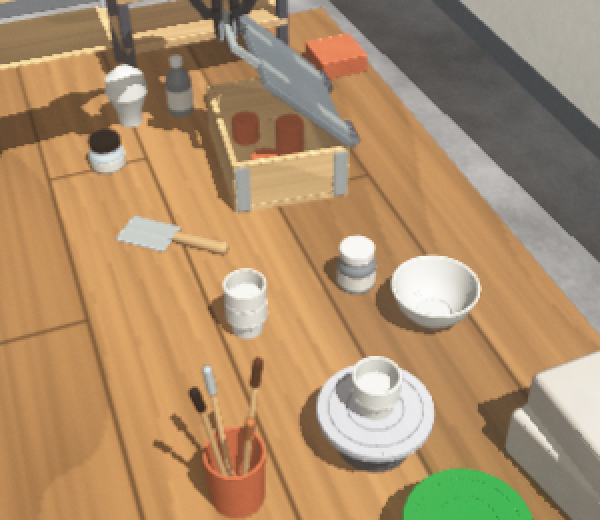

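The lid is held at about 0.78 rad, bar near (230,30). The cup is upright on the wheel (377,387), the two-cup pile stands (245,305), and nothing else has moved.

```bash
python3 -c "
from h import *
r.hold(.3); print(r.finish_job()); st()"
```

```text
the job is handed in; nothing more can be done
None
the job is handed in; nothing more can be done
```

The job is handed in; no verdict came back. The top cup stands upright in the middle of the wheel, and the lid went to about 0.975 rad and is now held still at about 0.78 rad, below its 0.90 balance point. The rest of the pile and the other things looked undisturbed in the last picture.

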